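Stack culture vessels on their incubator carriers

ROBOT

A 6-joint arm with a two-finger parallel gripper is mounted at the origin on the work surface. World frame = base frame: x ahead of the robot, y to its left, z up, the work surface at z = 0. Lengths are in mm, angles in rad, forces in N, time in s.
With the tool pointing down it reaches from about 350 to 975 mm from the base axis. Payload 7.1 kg.
Tool frame: the origin (TCP) lies on the front face of the gripper's body, between the roots of the fingers; the fingertips stand 80 mm ahead of it and the grasp point (between the pads) lies 61 mm ahead of it (env.tips_ahead is the distance from the TCP to the fingertips, in mm); z points along the fingers, y is the line along which they close (so a half turn about z gives the same grasp; the last joint's range is limited). The gripper opens to 88 mm and grips with 3 to 60 N. Pads are 20 mm wide; open, the fingers measure 115 mm over their backs; the gripper's body (75 mm by 178 mm) begins 61 mm behind the grasp point.
Start: joints at [1.315, 0.423, 1.63, -0, 1.089, -0.019], TCP at [146.59, 607.55, 302.675] pointing down, gripper open.
Joint ranges: [-3, 3], [-0.9, 2.11], [0.09, 2.58], [-1.31, 4.45], [0.11, 2.69], [-2.54, 2.54]. Speed limits (rad/s): [2.39, 2.39, 3.01, 3.14, 3.14, 3.14].

INTERFACE

Orientations are given as a unit quaternion [x, y, z, w].
In Python, from station import env, set_gripper, viewer, workorder gives the robot as it stands. Calls block until the motion is done:
- env.reach(position, orientation): joint-space move of the TCP to a pose.
- env.move_l(position, rot=None, rate=150, f_stop=None): straight line of the TCP; rot=None keeps the orientation; rate is the mean speed in mm/s. With f_stop (N) it stops when the force on the tool has changed by that much, and returns True; else False.
- env.move_joints(angles): joint-space move.
- set_gripper(opening): finger opening in mm; the grip force is fixed at half the most; returns when the fingers have stopped.
- env.hold(seconds).
- env.ik(position, orientation): joint angles nearest the present ones, or None.
- env.read_state(): the state.
- viewer.camera(name): name is "scene" or "top"; returns the picture (420x560x3 uint8, blue, green, red); there is no depth.
- viewer.camera_params(name): a dict with "fx", "fy", "cx", "cy" (pixels), "pose" (4x4, takes a point from camera to world coordinates). Camera axes: x right, y up, looking along -z (the intrinsics and any distortion apply to the point x, -y, -z); pixel columns grow to the right and rows downward; lengths in mm; the calibration is good to about 2 mm. A picture is of the moment at which its call begins. camera_params takes no time and is no camera call.
A pose or a line that the arm cannot do raises env.IKError and nothing moves.
- workorder.sign_off(): hands the job in; it is judged then, once.
The state is a dict: "time_s": time; "qpos": joint angles; "dq": joint speeds; "tau": joint torques, N m; "tool_pos": TCP position; "orientation": TCP orientation; "force": force on the tool from outside, world axes, zero at the start; "wrist_torque": the same for the moment, N m; "width": finger opening in mm; "grip_force": force on a finger pad.
Only numpy, scipy, OpenCV 4.12 (cv2) and the standard library are available. Lean on these libraries where they do the work, as an engineer would, in place of code of your own. Each camera call takes 0.05 s, during which the arm holds its last target. There are 200 camera calls.

TASK

Load the two carriers for the incubator: lay the red-capped flask centred in the outline of the blue carrier with its cap towards the carrier's handle, and the blue-capped flask squarely on top of it, cap the same way; on the round orange carrier stack the dishes centred and edge over edge, green at the bottom, purple in the middle, yellow on top. Keep these vessels level all the while, and leave the white-capped flask, the white-lidded dish and the bottle where they stand.

Things in the scene. Friction and masses are not known exactly. Their poses are not given: they have to be found in the camera images.
- flask_red: Flat clear culture flask lying on its broad side, red screw cap, red label patch on top. Body box 66 (x) x 45 (y) x 24 mm high, flat top, 50 g; neck and cap (22 mm diameter, just below the top of the body) stick out at the +x end to 58 mm from the origin. Origin: centre of the body box's underside; x points to the cap, z up. Grip across the 45 mm width.
- flask_blue: Flat clear culture flask lying on its broad side, blue screw cap, blue label patch on top. Body box 66 (x) x 45 (y) x 24 mm high, flat top, 50 g; neck and cap (22 mm diameter, just below the top of the body) stick out at the +x end to 58 mm from the origin. Origin: centre of the body box's underside; x points to the cap, z up. Grip across the 45 mm width.
- flask_white: Flat clear culture flask lying on its broad side, white screw cap, white label patch on top. Not wanted: it stays where it is. Body box 66 (x) x 45 (y) x 24 mm high, flat top, 50 g; neck and cap (22 mm diameter, just below the top of the body) stick out at the +x end to 58 mm from the origin. Origin: centre of the body box's underside; x points to the cap, z up. Grip across the 45 mm width.
- dish_green: Closed round culture dish with a green lid, 56 mm in diameter and 16 mm high (lid from 6 mm up; foot 53 mm across), 30 g. Origin: centre of its underside, z up. Flat top and bottom; any yaw.
- dish_purple: Closed round culture dish with a purple lid, 56 mm in diameter and 16 mm high (lid from 6 mm up; foot 53 mm across), 30 g. Origin: centre of its underside, z up. Flat top and bottom; any yaw.
- dish_yellow: Closed round culture dish with a yellow lid, 56 mm in diameter and 16 mm high (lid from 6 mm up; foot 53 mm across), 30 g. Origin: centre of its underside, z up. Flat top and bottom; any yaw.
- dish_white: Closed round culture dish with a white lid, not wanted (it stays where it is), 56 mm in diameter and 16 mm high (lid from 6 mm up; foot 53 mm across), 30 g. Origin: centre of its underside, z up. Flat top and bottom; any yaw.
- flask_carrier: Blue rectangular carrier plate, fixed, 120 (x) x 75 (y) mm, flat top 6 mm above the table, white outline, low steel loop handle (7 mm high, to 81 mm from the origin) on its +x end. Origin: centre of its underside, x to the handle, z up. A flask is centred on it, cap to the handle, when the flask's origin is 15 mm from the carrier's origin on the side away from the handle (x = -15 mm).
- dish_carrier: Round orange carrier plate, fixed, 84 mm in diameter, flat upper face 8 mm above the table, with a thin white ring 66 mm in diameter drawn on it. Origin: centre of its underside, z up.
- media_bottle: Round bottle with a black cap and a paper label, 52 mm in diameter, 110 mm tall, 300 g, standing upright among the vessels; it stays where it is. Origin: centre of its underside, z up.
There are look-alikes about, which are no part of the job. Leave any turquoise look-alike of the flask_red alone.

How it is judged (in metres and radians):
At the end, for the whole second after the job is handed in: Red flask flat on the blue carrier (12 mm along each axis), blue flask flat on it (12 mm), both within 15 degrees, caps to the handle; green, purple, yellow dishes stacked in this order on the round carrier, each within 12 mm of what it stands on; level within 6 degrees, released, at rest (x of flask_red in the frame of flask_carrier between -0.027 and -0.003 m and y of flask_red in the frame of flask_carrier between -0.012 and 0.012 m and z of flask_red in the frame of flask_carrier between 0.003 and 0.009 m and angle between the x axis of each of flask_red, flask_blue and the x axis of flask_carrier, either way round below 0.26 rad and x of flask_carrier in the frame of flask_red above 0 m and x of flask_carrier in the frame of flask_blue above 0 m and horizontal distance between flask_blue and flask_red below 0.012 m and z of flask_blue in the frame of flask_red between 0.021 and 0.027 m and horizontal distance between dish_green and dish_carrier below 0.012 m and z of dish_green in the frame of dish_carrier between 0.005 and 0.011 m and horizontal distance between dish_purple and dish_green below 0.012 m and z of dish_purple in the frame of dish_green between 0.013 and 0.019 m and horizontal distance between dish_yellow and dish_purple below 0.012 m and z of dish_yellow in the frame of dish_purple between 0.013 and 0.019 m and angle between each of flask_red, flask_blue, dish_green, dish_purple, dish_yellow's own z axis and vertical below 0.1 rad and linear speed of each of flask_red, flask_blue, dish_green, dish_purple, dish_yellow below 0.02 m/s); the robot touches nothing.
It fails at once if one of the five vessels to be moved is tipped more than 35 degrees (angle between any of flask_red, flask_blue, dish_green, dish_yellow, dish_purple's own z axis and vertical above 0.61 rad).
It fails at once if the white-capped flask, the white-lidded dish or the media bottle is shifted more than 20 mm or tipped (distance of any of flask_white, dish_white, media_bottle from where it was at the start of the episode above 0.02 m or angle between any of flask_white, dish_white, media_bottle's own z axis and vertical above 0.4 rad).
It also fails if it takes over 136 s, if anything falls off the work surface, if the arm or the gripper's body presses on something with over 40 N, if the wrist force passes 120 N, or if a joint passes its speed limit or range.

## Working session

There is one attempt and no reset: what is moved stays moved. The work goes in short steps, each a Python script; the robot and the scene stay as the last script left them, time stands still between calls to the robot, and variables do not carry over. Pictures are saved under pics/ and viewed, at most 14 in all, crops included, and the job is handed in when it is done.

```bash
ls; mkdir -p pics; python3 - <<'E'
from station import env, viewer
import cv2
for n in("top","scene"):
    cv2.imwrite(f"pics/{n}0.png",viewer.camera(n))
    p=viewer.camera_params(n);print(n,p)
s=env.read_state();print(s)
E
```

```text
pics
top {'fx': 474.91397489917625, 'fy': 474.91397489917625, 'cx': 279.08712200337203, 'cy': 212.57363421782102, 'pose': array([[ 3.26413569e-03,  9.83368341e-01, -1.81593092e-01,
         3.23913712e+02],
       [-9.99860713e-01,  6.18172042e-03,  1.55029416e-02,
         9.73245204e-01],
       [ 1.63676597e-02,  1.81517195e-01,  9.83251548e-01,
         1.18864823e+03],
       [ 0.00000000e+00,  0.00000000e+00,  0.00000000e+00,
         1.00000000e+00]])}
scene {'fx': 431.31573094558433, 'fy': 431.31573094558433, 'cx': 277.69401413662524, 'cy': 213.19266576532053, 'pose': array([[-8.15041610e-01, -3.07138691e-01,  4.91297262e-01,
         1.03611796e+03],
       [ 5.79402086e-01, -4.32971715e-01,  6.90527853e-01,
         6.93882569e+02],
       [ 6.29997508e-04,  8.47467591e-01,  5.30846762e-01,
         5.89485433e+02],
       [ 0.00000000e+00,  0.00000000e+00,  0.00000000e+00,
         1.00000000e+00]])}
{'time_s': 0.1, 'qpos': array([ 1.31502417e+00,  4.23798858e-01,  1.63056713e+00, -3.08493742e-06,
        1.08859050e+00, -1.89563279e-02]), 'dq': array([ 0.0014301 , -0.00069909, -0.0022143 , -0.00145057, -0.00175803,
       -0.00101926]), 'tau': array([-3.51727167e-04, -5.45612848e+01, -2.74323034e+01,  6.45565870e-02,
        1.88218971e-02, -1.67398554e-05]), 'tool_pos': array([146.48587242, 607.21083185, 301.97609536]), 'orientation': array([ 1.18130682e-01,  9.92997823e-01, -6.75684786e-04, -9.20240525e-05]), 'force': array([ 0.77733283, -1.01609696, -0.36973836]), 'wrist_torque': array([ 0.01792664,  0.07568224, -0.02953974]), 'grip_force': 0.0, 'width': 87.41207766857397}
```

View pics/top0.png

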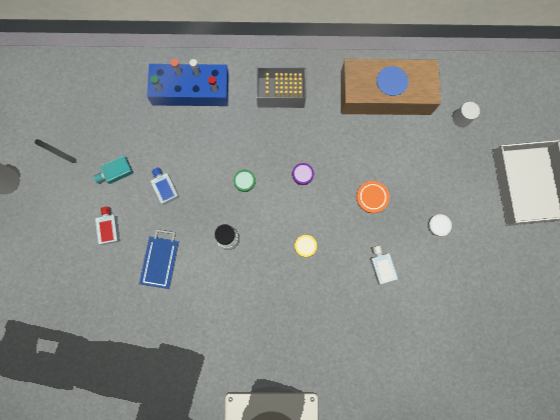

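View pics/scene0.png

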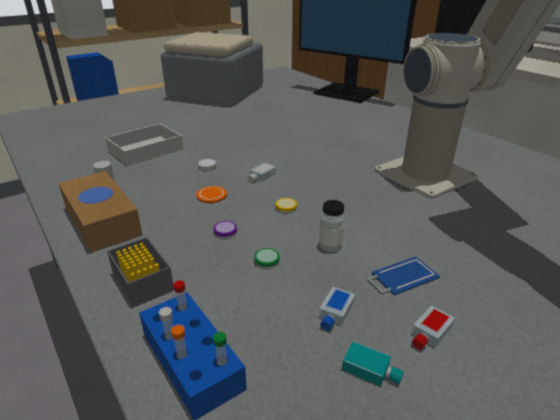

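```bash
cat > see.py <<'E'
import numpy as np, cv2
from station import viewer
P={n:viewer.camera_params(n) for n in("top","scene")}
def ray(n,u,v,z):
    p=P[n];T=p["pose"];d=T[:3,:3]@np.array([(u-p["cx"])/p["fx"],-(v-p["cy"])/p["fy"],-1.])
    o=T[:3,3];return (o+d*(z-o[2])/d[2])[:2]
def blob(img,near,lo,hi,r=25):
    """largest HSV blob (hue may wrap) within r px of near: centroid, area, contour (hull)"""
    h=cv2.cvtColor(img,cv2.COLOR_BGR2HSV)
    m=cv2.inRange(h,lo,hi) if lo[0]<=hi[0] else cv2.inRange(h,lo,(180,)+tuple(hi[1:]))|cv2.inRange(h,(0,)+tuple(lo[1:]),hi)
    w=np.zeros_like(m);cv2.circle(w,near,r,255,-1);m&=w
    cs=[c for c in cv2.findContours(m,cv2.RETR_EXTERNAL,cv2.CHAIN_APPROX_NONE)[0] if len(c)>4]
    cs.sort(key=cv2.contourArea,reverse=True)
    return cs
def cen(c):
    m=cv2.moments(c);return m["m10"]/m["m00"],m["m01"]/m["m00"]
H={"red":((170,140,60),(8,255,255)),"blue":((105,140,60),(125,255,255)),"green":((50,80,60),(80,255,255)),
"purple":((128,80,60),(155,255,255)),"yellow":((20,90,80),(35,255,255)),"orange":((3,150,100),(14,255,255))}
E
cat > m1.py <<'E'
from see import *
im={n:cv2.imread(f"pics/{n}0.png") for n in P}
ov=cv2.resize(im["top"],None,fx=2.5,fy=2.5,interpolation=cv2.INTER_CUBIC)
ov2=ov.copy()
def go(name,n,near,col,z,r=25,k=2):
    for c in blob(im[n],near,*H[col],r)[:k]:
        if cv2.contourArea(c)<8: continue
        u,v=cen(c); (a,b),R=cv2.minEnclosingCircle(c)
        pts=np.array([ray(n,*q,z) for q in cv2.convexHull(c)[:,0].astype(float)],np.float32)
        (x,y),(w,h),an=cv2.minAreaRect(pts)
        print(name,n,"px",np.round((u,v),1),"A",cv2.contourArea(c),"cen",ray(n,u,v,z).round(1),"rect",np.round((x,y,w,h,an),1))
        if n=="top": cv2.drawMarker(ov2,(int(u*2.5+1),int(v*2.5+1)),(255,0,255),cv2.MARKER_CROSS,9)
for n,q in(("top",(107,225)),("scene",(430,328))): go("red",n,q,"red",24)
for n,q in(("top",(162,183)),("scene",(335,306))): go("blue",n,q,"blue",24,24)
for n,q in(("top",(160,260)),("scene",(405,275))): go("carrier",n,q,"blue",6,36,1)
for n,q in(("top",(244,180)),("scene",(266,257))): go("green",n,q,"green",16,20,1)
for n,q in(("top",(303,174)),("scene",(225,228))): go("purple",n,q,"purple",16,20,1)
for n,q in(("top",(306,246)),("scene",(286,205))): go("yellow",n,q,"yellow",16,20,1)
for n,q in(("top",(373,197)),("scene",(211,194))): go("orange",n,q,"orange",8,24,1)
cv2.imwrite("pics/crop1.png",ov2[340:760,200:1000])
E
python3 m1.py
```

```text
red top px [105.8 230.6] A 182.5 cen [491.2 409.1] rect [491.2 409.1  47.9  26.5  11. ]
red top px [105.1 210.1] A 41.5 cen [542.6 414.4] rect [5.428e+02 4.146e+02 1.520e+01 2.050e+01 4.000e-01]
red scene px [435.2 319.9] A 289.5 cen [491.5 409.7] rect [490.9 409.4  47.5  28.4  11.5]
red scene px [419.6 341.2] A 149.5 cen [553.  425.4] rect [553.  425.   33.1  20.2  13.2]
blue top px [163.3 188.5] A 143.5 cen [598.5 273.2] rect [597.4 271.1  46.7  25.9  26.7]
blue top px [156.4 171.1] A 32.5 cen [643.4 292.6] rect [642.5 292.4  17.6  16.7  28. ]
blue scene px [338.  299.4] A 240.5 cen [596.9 271.5] rect [596.3 271.2  47.5  28.   27. ]
blue scene px [327.2 322. ] A 112.5 cen [650.7 302.9] rect [650.  302.5  29.9  20.   29.9]
carrier top px [158.7 262.5] A 1317.5 cen [414.8 279.8] rect [415.9 279.6  72.2 117.7  80.8]
carrier scene px [403.4 275.9] A 878.5 cen [425.5 284.4] rect [419.3 282.7  74.6 118.7  80.9]
green top px [244.  180.2] A 336.0 cen [623.6  72. ] rect [622.9  71.9  55.   50.8   0.7]
green scene px [266.5 256.8] A 347.5 cen [627.6  78.3] rect [627.7  78.   62.9  54.4  54.6]
purple top px [302.6 173.4] A 346.0 cen [642.5 -77.1] rect [642.4 -77.   53.7  55.4  89.9]
purple scene px [224.8 228.3] A 276.5 cen [646.8 -69.5] rect [647.2 -70.   63.4  55.3  54.6]
yellow top px [305.3 245.5] A 369.0 cen [457.8 -82.9] rect [ 4.579e+02 -8.220e+01  5.230e+01  5.480e+01  3.000e-01]
yellow scene px [285.7 204.4] A 229.5 cen [463.5 -75.1] rect [463.7 -75.5  65.5  54.9  54.6]
orange top px [372.4 196.6] A 759.5 cen [ 584.8 -255.8] rect [ 585.4 -256.1   79.5   81.5   88.5]
orange scene px [211.1 193.7] A 358.0 cen [ 588.4 -249.6] rect [ 587.6 -250.3   87.3   81.5   85.1]
```

View pics/crop1.png

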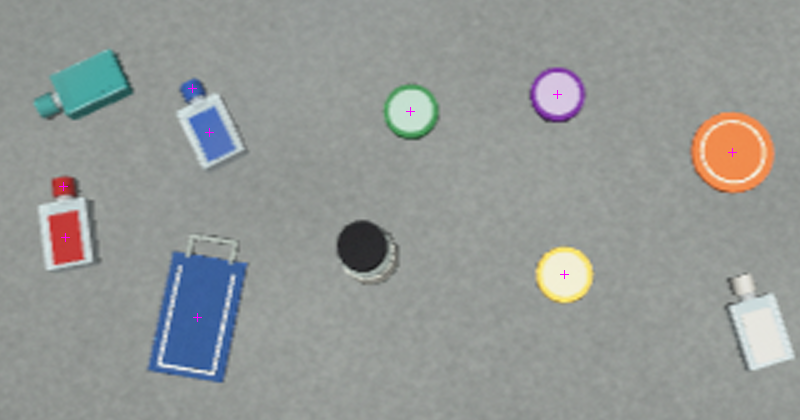

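The crop shows the two candidates. The red-capped flask with a red label on a clear body is at top px (106,230). The solid turquoise look-alike is at (115,170) and stays put. The blue flask is at (163,188), cap at (156,171). The carrier is at (159,262) with its handle at (165,238). The measured sizes match the given ones and the two views agree, so I'm starting with the red flask.

```bash
cat > act.py <<'E'
import numpy as np, cv2
from scipy.spatial.transform import Rotation as R
from station import env,set_gripper,viewer
ZT=250
def quat(yaw,half):
    a=np.radians(yaw+180*half);x=np.array([np.cos(a),np.sin(a),0]);z=np.array([0,0,-1.])
    return R.from_matrix(np.c_[x,np.cross(z,x),z]).as_quat()   # tool y = -(flask y): same grasp line
def half(poses):
    def worst(h):
        js=[env.ik([*p,ZT],quat(yw,h)) for p,yw in poses]
        return 9 if any(j is None for j in js) else max(abs(j[5]) for j in js)
    w=[worst(h) for h in(0,1)];print("q6",np.round(w,2));return int(np.argmin(w))
def pick(p,yaw,h,z=85):
    env.reach([*p,ZT],quat(yaw,h)); env.move_l([*p,z+25],rate=200)
    hit=env.move_l([*p,z],rate=50,f_stop=8); set_gripper(30); s=env.read_state()
    print("grip",hit,s["tool_pos"].round(1),"w",round(s["width"],1),"f",round(s["grip_force"],1))
    ok=s["width"]>38
    env.move_l([*p,z+30],rate=100); env.move_l([*p,ZT],rate=200)
    return ok
def place(p,yaw,h,zs,z=85):
    """zs: height of the surface"""
    env.move_l([*p,ZT],rot=quat(yaw,h),rate=180); env.hold(.2)
    env.move_l([*p,z+zs+15],rate=150); env.hold(.2)
    hit=env.move_l([*p,z+zs-3],rate=20,f_stop=4); s=env.read_state()
    print("put",hit,s["tool_pos"].round(1),"w",round(s["width"],1))
    set_gripper(86); env.move_l([*p,z+zs+40],rate=80); env.move_l([*p,ZT],rate=200)
    print("t",env.read_state()["time_s"])
def snap(tag):
    for n in("top","scene"): cv2.imwrite(f"pics/{n}{tag}.png",viewer.camera(n))
def off(p,yaw,d): return np.array(p)+d*np.array([np.cos(np.radians(yaw)),np.sin(np.radians(yaw))])
CAR=np.array([417.3,280.8]);CY=-9.2;TF=off(CAR,CY,-15)
E
python3 - <<'E'
from act import *
p=off([491.2,409.3],11.2,3);h=half([(p,11.2),(TF,CY)])
if pick(p,11.2,h): place(TF,CY,h,6)
env.reach([597,271,ZT],quat(26.9,h))
snap("1")
a=cv2.imread("pics/top1.png")[130:310,70:270];b=cv2.imread("pics/scene1.png")[230:410,280:480]
cv2.imwrite("pics/c1.png",cv2.resize(np.hstack([a,b]),None,fx=2,fy=2,interpolation=cv2.INTER_CUBIC))
E
```

```text
q6 [2.32 1.09]
grip False [494.2 409.9  85.1] w 44.8 f 30.0
put True [402.4 283.1  90.9] w 45.2
t 10.525
```

View pics/c1.png

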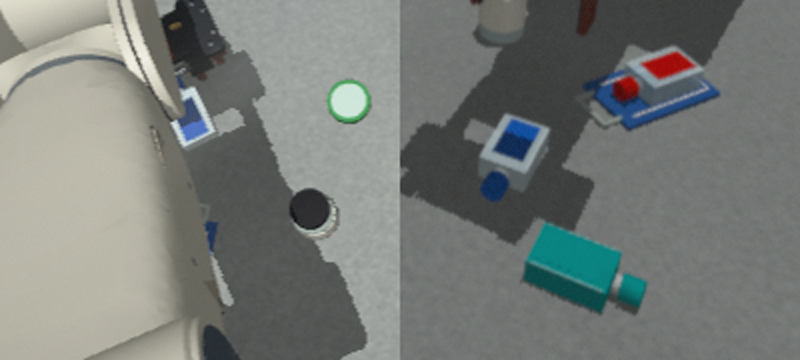

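The scene crop shows the red flask lying in the carrier outline, cap (625,88) towards the handle (600,112). The top view is hidden by the arm, so I'll do the dishes first and measure the flask while the arm is on the other side.

```bash
python3 - <<'E'
from act import *
O=(585.2,-255.6)
for n,p,zs in(("green",(624,72.2),8),("purple",(643.2,-77.5),24)):
    h=half([(p,0),(O,0)])
    if not pick(p,0,h): print("miss",n);break
    place(O,0,h,zs)
env.reach([458,-83,ZT],quat(0,h))
snap("2")
a=cv2.imread("pics/top2.png")[130:310,70:270];b=cv2.imread("pics/top2.png")[130:310,270:470];c=cv2.imread("pics/scene2.png")[120:300,150:350]
cv2.imwrite("pics/c2.png",cv2.resize(np.hstack([a,b]),None,fx=2,fy=2,interpolation=cv2.INTER_CUBIC))
cv2.imwrite("pics/c2s.png",cv2.resize(c,None,fx=3,fy=3,interpolation=cv2.INTER_CUBIC))
E
cat > m2.py <<'E'
import sys
from see import *
t=sys.argv[1]
im={n:cv2.imread(f"pics/{n}{t}.png") for n in P}
def go(name,n,near,col,z,r=25,k=1):
    for c in blob(im[n],near,*H[col],r)[:k]:
        u,v=cen(c)
        pts=np.array([ray(n,*q,z) for q in cv2.convexHull(c)[:,0].astype(float)],np.float32)
        (x,y),(w,h),an=cv2.minAreaRect(pts)
        print(name,n,"px",np.round((u,v),1),"cen",ray(n,u,v,z).round(1),"rect",np.round((x,y,w,h,an),1))
for n,q in(("top",(155,265)),("scene",(415,262))): go("red",n,q,"red",30,30,2)
for n in P: go("carrier",n,{"top":(160,260),"scene":(405,275)}[n],"blue",6,36,2)
for n,q in(("top",(375,195)),("scene",(211,185))):
    for c,z in(("orange",8),("green",24),("purple",40),("yellow",56)): go(c,n,q,c,z,24)
E
python3 m2.py 2
```

```text
q6 [1.67 2.  ]
grip False [624.1  72.2  85.2] w 55.2 f 30.0
put True [ 585.1 -255.7   93. ] w 55.0
t 23.8167
q6 [1.43 2.  ]
grip False [643.3 -77.5  85.2] w 55.1 f 30.0
put True [ 585.1 -255.7  109. ] w 55.1
t 33.2333
red top px [154.4 268.3] cen [398.9 283.9] rect [399.  283.9  27.4  48.4  80.4]
red top px [160.5 247. ] cen [450.7 271.6] rect [450.7 271.6  20.3  16.7  79. ]
red scene px [413.6 262.2] cen [399.7 284.4] rect [399.2 284.6  27.   46.7  79.9]
red scene px [393.  273.7] cen [462.4 285. ] rect [462.6 285.5  30.7  22.1  54.6]
carrier top px [158.7 262.5] cen [414.9 279.8] rect [415.7 279.6  72.1 118.1  81. ]
carrier scene px [398.4 281.7] cen [448.  290.9] rect [419.1 282.8  75.  118.1  81.3]
orange top px [382.9 204.4] cen [ 564.8 -281.9] rect [ 571.1 -283.4   18.7   67.3   61.3]
purple top px [378.2 194.8] cen [ 582.6 -263.5] rect [ 586.8 -262.3   54.6   38.4   20.4]
orange scene px [211.8 197.4] cen [ 596.5 -230.6] rect [ 592.1 -241.2   73.    82.1   65.1]
green scene px [211.1 193.4] cen [ 599.9 -225.4] rect [ 597.  -226.    23.1   46.3   69.5]
purple scene px [210.7 186.2] cen [ 594.7 -234.5] rect [ 589.6 -244.7   56.8   51.2   63.2]
```

View pics/c2.png

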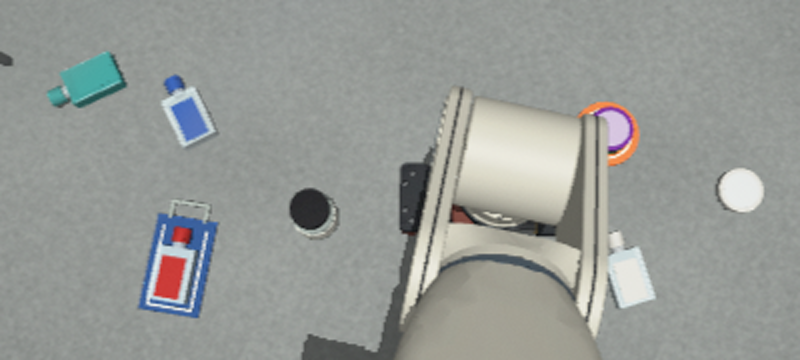

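View pics/c2s.png

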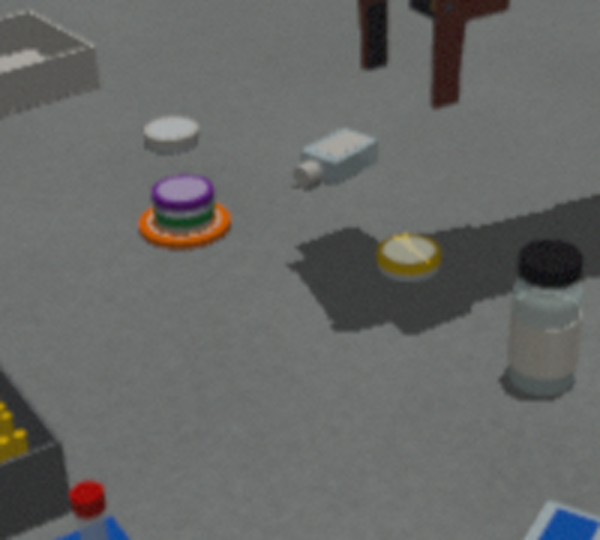

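Both views look right: the red flask is centred in the outline (top px (154,268), cap at (160,247) towards the handle), and green and purple are stacked concentrically on the orange plate. Next are yellow and then blue.

```bash
python3 - <<'E'
from act import *
O=(585.2,-255.6);p=(458,-82.8)
h=half([(p,0),(O,0)])
if pick(p,0,h): place(O,0,h,40)
p=off([597.2,271.5],26.9,3);h=half([(p,26.9),(TF,CY)])
if pick(p,26.9,h): place(TF,CY,h,30)
env.reach([500,0,320],quat(0,h))
snap("3")
a=cv2.imread("pics/top3.png")[130:310,70:470];b=cv2.imread("pics/scene3.png")[140:320,130:330];c=cv2.imread("pics/scene3.png")[190:370,310:510]
cv2.imwrite("pics/c3.png",cv2.resize(np.vstack([a,np.hstack([b,c])]),None,fx=1.6,fy=1.6,interpolation=cv2.INTER_CUBIC))
E
```

```text
q6 [1.37 2.  ]
grip False [458.1 -82.8  85.1] w 55.3 f 30.0
put True [ 585.1 -255.4  125. ] w 55.3
t 43.05
q6 [2.32 1.63]
grip False [599.9 272.9  85.1] w 44.8 f 30.0
put True [402.4 283.1 114.9] w 45.3
t 54.2833
```

View pics/c3.png

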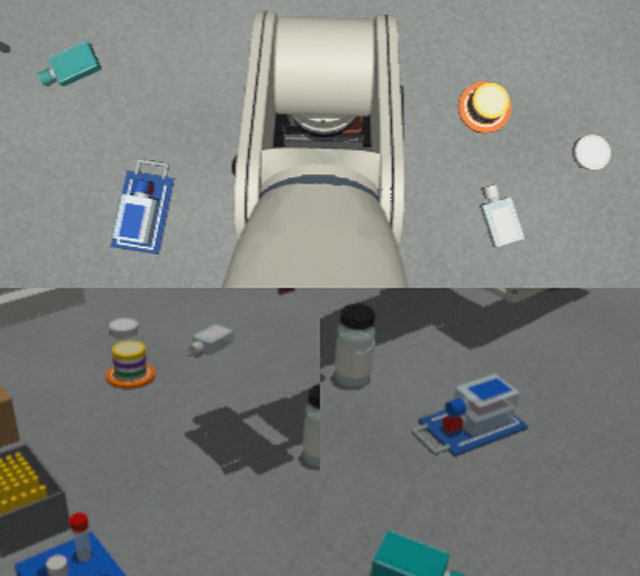

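The picture shows both stacks standing square: blue on red with caps to the handle, and green/purple/yellow on the orange plate. I'll check the numbers and hand in if they hold.

```bash
python3 - <<'E'
from see import *
from station import workorder
im=cv2.imread("pics/top3.png")
y=ray("top",*cen(blob(im,(376,194),*H["yellow"],24)[0]),56)
cs=blob(im,(154,268),*H["blue"],40)
o=ray("top",*cv2.minEnclosingCircle(blob(im,(372,197),*H["orange"],25)[0])[0],8)
sc=cv2.imread("pics/scene3.png")
c=blob(sc,(416,261),*H["blue"],14)[0]; b=ray("scene",*cen(c),54)
print(y,o,b)
if np.hypot(*(y-[585.2,-255.6]))<7 and np.hypot(*(b-[399.5,284.4]))<7: print(workorder.sign_off())
E
```

```text
[ 584.58448552 -254.80959309] [ 584.93863594 -255.29435371] [399.83471764 284.73409661]
the job is handed in; nothing more can be done
None
```

The job is handed in at about 55 s on the robot's clock: the blue flask sits on the red one in the blue carrier, caps to the handle, and the green, purple and yellow dishes are stacked on the orange carrier. The top dish measured about 1 mm from its target and the blue flask less than 1 mm from the red one.

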